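Clamp the printing plate and scrape the brass chips into the tray

ROBOT

A 6-joint arm with a two-finger parallel gripper is mounted at the origin on the work surface. World frame = base frame: x ahead of the robot, y to its left, z up, the work surface at z = 0. Lengths are in m, angles in rad, forces in N, time in s.
With the tool pointing down it reaches from about 0.3 to 0.825 m from the base axis. Payload 5.4 kg.
Tool frame: the origin (TCP) lies at the very end of the fingers, on their centre line; the grasp point (between the pads) lies 19 mm behind it; z points along the fingers, y is the line along which they close (so a half turn about z gives the same grasp; the last joint's range is limited). The gripper opens to 92 mm and grips with 3 to 60 N. Pads are 20 mm wide; open, the fingers measure 128 mm over their backs; the gripper's body (75 mm by 189 mm) begins 69 mm behind the grasp point.
Start: joints at [-0.21, 0.158, 1.597, -0, 1.386, -0.21], TCP at [0.575, -0, 0.215] pointing down, gripper open.
Joint ranges: [-2.91, 2.91], [-0.94, 2.29], [0.18, 2.7], [-1.29, 4.43], [0.17, 2.64], [-3, 3]. Speed limits (rad/s): [2.57, 2.57, 3.14, 3.14, 3.14, 3.14].

INTERFACE

Orientations are given as a rotation vector (axis times angle).
In Python, from workcell import bot gives the robot as it stands. Calls block until the motion is done:
- bot.goto(position, orientation): joint-space move of the TCP to a pose.
- bot.line_to(position, rot=None, max_speed=0.15): straight line of the TCP; rot=None keeps the orientation; max_speed is the mean speed in m/s.
- bot.set_joints(angles): joint-space move.
- bot.set_gripper(opening, newtons=None): opening from 0.0 (shut) to 1.0 (fully open); newtons is the grip in N (None keeps the last); returns when the fingers have stopped.
- bot.hold(seconds).
- bot.inverse_kinematics(position, orientation): joint angles nearest the present ones, or None.
- bot.read_camera(name): name is "scene" or "side" or "wrist"; returns a dict with "pixels" (420x560x3 uint8, blue, green, red), "fx", "fy", "cx", "cy" (pixels), "R" (3x3) and "t" (3): a world point X has camera coordinates R X + t. Camera axes: x right, y down, z forward; pixel columns grow to the right and rows downward; lengths in m; the calibration is good to about 2 mm. A picture is of the moment at which its call begins. There is no depth.
A pose or a line that the arm cannot do raises bot.MotionError and nothing moves.
- bot.job_done(): hands the job in; it is judged then, once.
Readings, each from a call of its own:
- bot.current_clock(): time.
- bot.current_joints(): joint angles.
- bot.current_joint_vel(): joint speeds.
- bot.current_effort(): joint torques, N m.
- bot.current_ee_pos(): TCP position.
- bot.current_tool_rot(): TCP orientation.
- bot.current_contact_force(): force on the tool from outside, world axes, zero at the start.
- bot.current_ft_torque(): the same for the moment, N m.
- bot.current_opening(): opening from 0.0 (shut) to 1.0 (fully open).
- bot.current_grip_force(): force on a finger pad.
Only numpy, scipy, OpenCV 4.12 (cv2) and the standard library are available. Lean on these libraries where they do the work, as an engineer would, in place of code of your own. Each camera call takes 0.05 s, during which the arm holds its last target. There are 200 camera calls.

TASK

Push the red jaw firmly shut so that the green printing plate is nipped tight against the bed's fence; only then scrape all five brass chips off the plate into the black chip tray with the scraper block - they have sharp burrs, so never touch them with the fingers. Finally stand the scraper upright on its cork mat again, leaving the plate clamped and the roller, jars, bottle and gouge where they are.

Things in the scene. Friction and masses are not known exactly. Their poses are not given: they have to be found in the camera images.
- bed: Fixed grey clamping bed, 15 mm thick. Origin on the table under the clamped plate's centre; z up, x from the sliding jaw towards the fixed steel fence (face at x = +50 mm, y -68..+68 mm, top 46 mm above the table). Cheeks at y = 61.5..67 mm on both sides, 36.5 mm high. Floor reaches to x = -116 mm.
- jaw: Red clamp bar across the bed, 136 mm (y) x 15 mm, 17 to 46 mm above the table, with a 40 mm wide thumb tab up to 71 mm. Origin: middle of its clamping face, 15 mm above the table, axes as the bed's; push on its outer side, x = -15 mm. Slides along the bed's x (friction about 3 N), stays where left, starts 18 to 43 mm open; face at x = -50 mm of the bed when the plate is clamped.
- plate: Green-faced wooden-backed printing plate, loose in the bed, 100 (x) x 120 (y) x 23 mm. Origin at the centre of its underside, axes as the bed's; its top is 38 mm above the table. It starts with a gap of 1 to 6 mm to the fence.
- tray: Black open chip tray, fixed against one of the bed's two y sides, axes as the bed's. Outside 116 (x) x 86 (y) mm, walls 3 mm, floor 4 mm; origin under its centre, 111 mm from the bed's origin. The y walls are 36.5 mm high, next to the bed's cheek; the x walls are 50 mm high.
- potbox: Wooden box full of small green paint pots, fixed against the bed's other y side; same size, walls and axes as the tray, pots up to 32 mm high. No chips belong in it.
- mat: Fixed square cork mat, 110 x 110 x 6 mm, origin at the centre of its underside, on the table left or right of the bed.
- scraper: Wooden scraper block with a steel sole, standing on the mat. Sole block 70 (x) x 30 (y) x 28 mm high, with straight sides; on it a dark wooden handle 56 (x) x 20 (y) mm from 28 to 74 mm high, to pinch across y. Origin at the centre of the sole, z up. About 0.2 kg.
- chip1: Loose brass chip, bar 20 x 11 mm, 6 mm thick, lying flat on the plate; origin at the middle of its underside.
- chip2: Loose brass chip, disc of 18 mm diameter, 6 mm thick, lying flat on the plate; origin at the middle of its underside.
- chip3: Loose brass chip, bent strip about 20 x 11 mm, 6 mm thick, lying flat on the plate; origin at the middle of its underside.
- chip4: Loose brass chip, 14 mm square, 6 mm thick, lying flat on the plate; origin at the middle of its underside.
- chip5: Loose brass chip, L-shaped piece about 18 x 14 mm, 6 mm thick, lying flat on the plate; origin at the middle of its underside.
- brayer: Bystander: ink roller with wooden handle, about 185 x 85 x 38 mm, lying on the table, beyond the bed from the mat; origin near its middle, handle to its -x.
- inkjar: Bystander: ink jar, 48 mm across, 55 mm tall, origin at the centre of its base.
- paintpot: Bystander: paint pot with white cap, 42 mm across, 50 mm tall, origin at the centre of its base.
- gouge: Bystander: carving gouge, 170 mm long, lying along its x, origin underneath near its middle.
- solvent: Bystander: bottle with red cap, 52 mm across, 120 mm tall, origin at the centre of its base.

How it is judged:
On the way, in this order (a step that is already met when the one before it is completed fails the run):
1. the jaw is pressed on the plate with more than 4 N and the plate is against the fence, chips still on it (x of jaw in the frame of plate between -0.0535 and -0.047 m and x of plate in the frame of bed above -0.0025 m and z of plate in the frame of bed below 0.018 m and contact force between jaw and plate above 4 N).
2. all five chips lie in the chip tray (x of chip1 in the frame of tray between -0.056 and 0.056 m and y of chip1 in the frame of tray between -0.041 and 0.041 m and z of chip1 in the frame of tray between 0 and 0.03 m and linear speed of each of chip1, chip2, chip3, chip4, chip5 below 0.05 m/s and x of chip2 in the frame of tray between -0.056 and 0.056 m and y of chip2 in the frame of tray between -0.041 and 0.041 m and z of chip2 in the frame of tray between 0 and 0.03 m and x of chip3 in the frame of tray between -0.056 and 0.056 m and y of chip3 in the frame of tray between -0.041 and 0.041 m and z of chip3 in the frame of tray between 0 and 0.03 m and x of chip4 in the frame of tray between -0.056 and 0.056 m and y of chip4 in the frame of tray between -0.041 and 0.041 m and z of chip4 in the frame of tray between 0 and 0.03 m and x of chip5 in the frame of tray between -0.056 and 0.056 m and y of chip5 in the frame of tray between -0.041 and 0.041 m and z of chip5 in the frame of tray between 0 and 0.03 m), for 0.2 s.
At the end, for the whole second after the job is handed in: All five chips lie at rest inside the chip tray (below its rim); the plate lies flat, within 2.5 mm of the fence, with the jaw within 3.5 mm of it; the scraper stands upright (within 0.1 rad) on the cork mat, its centre within 45 mm of the mat's, at rest (all of step 2 and x of jaw in the frame of plate between -0.0535 and -0.047 m and x of plate in the frame of bed above -0.0025 m and z of plate in the frame of bed below 0.018 m and horizontal distance between scraper and mat below 0.045 m and angle between scraper's own z axis and vertical below 0.1 rad and z of scraper in the frame of mat between 0.003 and 0.01 m and linear speed of scraper below 0.02 m/s); the robot touches nothing.
It fails at once if the fingers touch a chip (more than 0.5 N) (contact force between the fingers and chip1 above 0.5 N or contact force between the fingers and chip2 above 0.5 N or contact force between the fingers and chip3 above 0.5 N or contact force between the fingers and chip4 above 0.5 N or contact force between the fingers and chip5 above 0.5 N).
It fails at once if the roller, a jar, the bottle or the gouge is shifted by more than 25 mm (gouge 30 mm) (distance of any of brayer, inkjar, paintpot, solvent from where it was at the start of the episode above 0.025 m or distance of gouge from where it was at the start of the episode above 0.03 m).
It fails at once if the solvent bottle or a jar is tipped over (angle between any of solvent, inkjar, paintpot's own z axis and vertical above 0.5 rad).
It also fails if it takes over 69 s, if anything falls off the work surface, if the arm or the gripper's body presses on something with over 40 N, if the wrist force passes 120 N, or if a joint passes its speed limit or range.

## Working session

There is one attempt and no reset: what is moved stays moved. The work goes in short steps, each a Python script; the robot and the scene stay as the last script left them, time stands still between calls to the robot, and variables do not carry over. Pictures are saved under pics/ and viewed, at most 10 in all, crops included, and the job is handed in when it is done.

```bash
mkdir -p pics; ls
python3 - <<'E'
from workcell import bot
import cv2,numpy as np
for n in ["scene","side"]:
    c=bot.read_camera(n); cv2.imwrite(f"pics/{n}0.png",c["pixels"])
    print(n,c["fx"],c["cx"],c["cy"],np.round(c["R"],3).tolist(),np.round(c["t"],3).tolist(), "cam",np.round(-np.array(c["R"]).T@c["t"],3))
E
```

```text
pics
scene 543.709811748196 285.12557294122144 211.99427553504214 [[0.205, 0.979, 0.006], [0.759, -0.156, -0.632], [-0.618, 0.134, -0.775]] [-0.132, -0.389, 1.6] cam [ 1.311 -0.146  0.994]
side 522.2885167157928 276.88397040880415 204.54816448057147 [[0.957, -0.288, -0.019], [-0.187, -0.567, -0.802], [0.22, 0.772, -0.596]] [-0.532, 0.162, 1.293] cam [ 0.255 -1.059  0.891]
```

View pics/scene0.png

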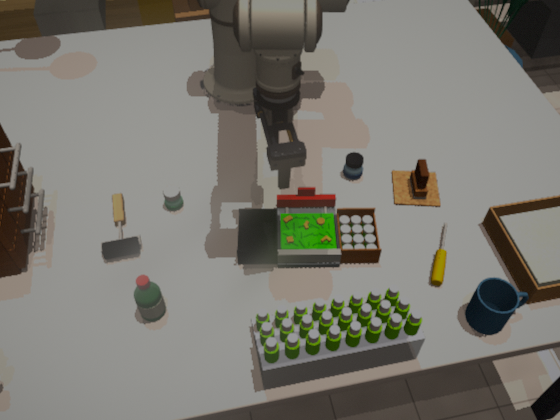

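View pics/side0.png

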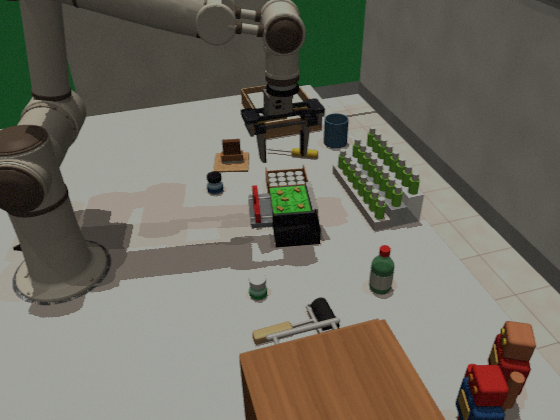

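The scene view shows the bed at about (308,235): red jaw at (306,200) on the robot's side, tray at (260,235) on the -y side, pot box at (358,235), and scraper on its mat at (416,187). The side view shows the same layout, with the plate at (291,200) and the mat at (232,160). Next I'll measure these.

```bash
cat > h.py <<'E'
from workcell import bot
import cv2,numpy as np
def ray(c,uv,z):
    uv=np.atleast_2d(np.asarray(uv,float)); R=np.array(c["R"]);t=np.array(c["t"])
    d=np.c_[(uv[:,0]-c["cx"])/c["fx"],(uv[:,1]-c["cy"])/c["fy"],np.ones(len(uv))]@R
    o=-R.T@t
    return (o+d*((z-o[2])/d[:,2])[:,None])[:,:2]
def proj(c,X):
    p=np.atleast_2d(X)@np.array(c["R"]).T+np.array(c["t"])
    return np.c_[p[:,0]/p[:,2]*c["fx"]+c["cx"],p[:,1]/p[:,2]*c["fy"]+c["cy"]]
def mask(c,lo,hi,box):
    h=cv2.cvtColor(c["pixels"],cv2.COLOR_BGR2HSV)
    m=cv2.inRange(h,lo,hi); b=np.zeros_like(m); x0,y0,x1,y1=box; b[y0:y1,x0:x1]=1
    return m*b
def rect(c,m,z):
    v,u=np.nonzero(m); p=ray(c,np.c_[u,v],z)
    r=cv2.minAreaRect((p*1000).astype(np.float32)); return [np.round(a,1) for a in r]
def Rz(yaw): # tool down, tool y axis at angle yaw+90
    from scipy.spatial.transform import Rotation as Ro
    return (Ro.from_euler('z',yaw)*Ro.from_euler('x',np.pi)).as_rotvec()
E
python3 - <<'E'
from h import *
B={"scene":dict(pl=(270,190,345,270),mat=(385,150,450,210)),"side":dict(pl=(240,165,325,240),mat=(205,130,255,175))}
for n in B:
    c=bot.read_camera(n)
    print(n,"plate",rect(c,mask(c,(45,150,60),(75,255,255),B[n]["pl"]),.038))
    m=mask(c,(0,170,60),(6,255,255),B[n]["pl"])
    print(" jaw",rect(c,m,.046),m.sum()//255)
    m=mask(c,(7,80,110),(22,255,255),B[n]["mat"]);print(" mat",rect(c,m,.006),m.sum()//255)
    m=mask(c,(0,60,0),(25,255,85),B[n]["mat"]);print(" scr z=.074",rect(c,m,.074),m.sum()//255)
    p=mask(c,(7,120,120),(28,255,255),B[n]["pl"]);k,_,s,ce=cv2.connectedComponentsWithStats(p)
    for i in range(1,k):
        if s[i,4]>8: print("  chip",np.round(ray(c,ce[i],.044)*1000),s[i,4])
    a=c["pixels"]; x0,y0,x1,y1=(220,140,460,280) if n=="scene" else (200,120,340,260)
    cv2.imwrite(f"pics/{n}1.png",cv2.resize(a[y0:y1,x0:x1],None,fx=[4,3.3][n=="scene"],fy=[4,3.3][n=="scene"],interpolation=cv2.INTER_CUBIC))
E
```

```text
scene plate [array([610. ,  56.9]), array([120.7,  97. ]), np.float64(79.9)]
 jaw [array([520.5,  73.3]), array([131.7,  12.2]), np.float64(78.4)] 270
 mat [array([508.6, 351.7]), array([109.4, 113.1]), np.float64(74.6)] 995
 scr z=.074 [array([547.4, 319.4]), array([ 87.9, 141.6]), np.float64(74.7)] 512
  chip [[571.  20.]] 23
  chip [[592.  90.]] 31
  chip [[596.  57.]] 20
  chip [[628.  12.]] 24
  chip [[642.  89.]] 21
side plate [array([609. ,  59.2]), array([121.5, 101.8]), np.float64(78.9)]
 jaw [array([514.5,  58.8]), array([165.7,  13.1]), np.float64(78.3)] 152
 mat [array([521.6, 399.1]), array([198.4, 108.3]), np.float64(74.4)] 369
 scr z=.074 [array([511.3, 304.1]), array([262.2, 102.4]), np.float64(70.3)] 437
  chip [[529. 252.]] 23
  chip [[642.  90.]] 10
  chip [[592.  93.]] 14
  chip [[626.  15.]] 13
  chip [[570.  23.]] 14
```

View pics/scene1.png

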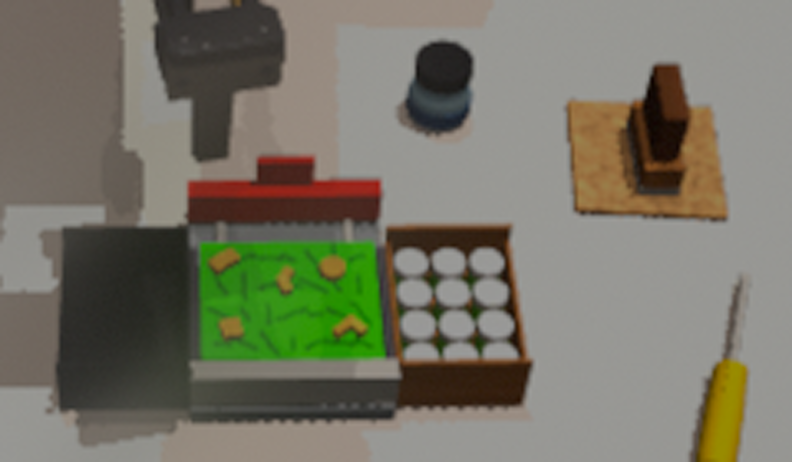

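View pics/side1.png

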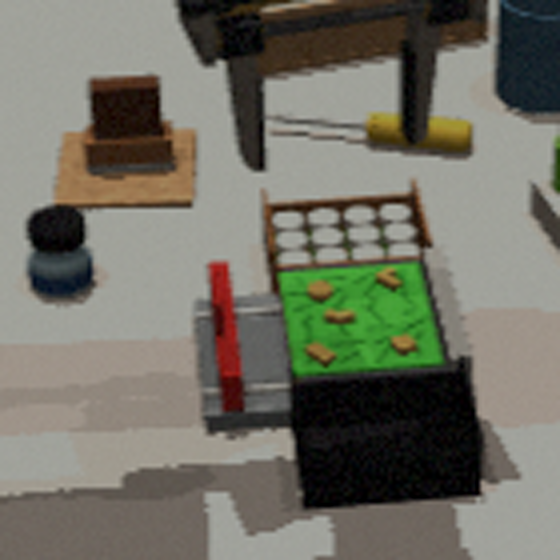

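The crops confirm it: bed yaw is about -11°, the plate centre is near (610,58) mm, and the jaw is about 40 mm open. The five chips are spread over x ±30 and y ±45 mm of the plate. Next I'll push the jaw shut with the closed fingers.

```bash
cat >> h.py <<'E'
YAW=np.radians(-11.3); O=np.array([.613,.0573])
EX=np.array([np.cos(YAW),np.sin(YAW)]); EY=np.array([-EX[1],EX[0]])
def W(x,y,z): return [*(O+x*EX+y*EY),z]
E
python3 - <<'E'
from h import *
print(bot.current_tool_rot(),Rz(YAW))
r=Rz(YAW)
bot.set_gripper(0.0,20)
bot.goto(W(-.135,0,.13),r)
bot.line_to(W(-.135,0,.030)); print(bot.current_contact_force())
bot.line_to(W(-.085,0,.030),max_speed=.06); print(bot.current_contact_force())
x=-.085
while x<-.06:
    x+=.001; bot.line_to(W(x,0,.030),max_speed=.02)
    f=np.array(bot.current_contact_force()); fx=f[:2]@EX
    print(round(x,3),round(fx,1),end="; ")
    if fx<-20: break
bot.hold(.3);print(bot.current_contact_force(),(np.array(bot.current_ee_pos()[:2])-O)@EX)
bot.line_to(W(x-.02,0,.030),max_speed=.1); bot.line_to(W(x-.02,0,.15),max_speed=.3)
print(bot.current_clock())
E
```

```text
[-2.22072258e+00 -2.22072906e+00  1.03268972e-03] [ 3.12633037e+00 -3.09294076e-01 -1.89388000e-17]
[ 0.45001489 -0.53250689  1.53695356]
[-0.62354216 -0.5359036   0.15225924]
-0.084 -0.1; -0.083 -3.5; -0.082 -2.4; -0.081 -1.9; -0.08 -2.9; -0.079 -3.8; -0.078 -5.1; -0.077 -5.7; -0.076 -5.6; -0.075 -5.6; -0.074 -9.2; -0.073 -13.8; -0.072 -16.8; -0.071 -21.6; [-20.11333702   1.54386802  16.56512044] -0.07571218978225365
9.7167
```

Run:
```python
from h import *
c=bot.read_camera("side")
print("plate",rect(c,mask(c,(45,150,60),(75,255,255),(240,165,325,240)),.038))
c2=bot.read_camera("scene")
print("plate",rect(c2,mask(c2,(45,150,60),(75,255,255),(270,190,345,270)),.038))
p=mask(c2,(7,120,120),(28,255,255),(278,206,338,250));k,_,s,ce=cv2.connectedComponentsWithStats(p)
for i in range(1,k):
    if s[i,4]>8:
        q=ray(c2,ce[i],.044)[0]-O; print(" chip",np.round([q@EX*1e3,q@EY*1e3]))
bot.set_gripper(.6,20)
bot.goto([.46,.35,.30],Rz(np.radians(-15)))
w=bot.read_camera("wrist"); np.save("w.npy",w,allow_pickle=True)
a=cv2.resize(c["pixels"][120:260,200:340],(500,500),interpolation=cv2.INTER_CUBIC)
b=cv2.resize(w["pixels"],(300,225)); o=np.zeros((500,800,3),np.uint8);o[:,:500]=a;o[:225,500:]=b
cv2.imwrite("pics/s2.png",o); print("cam",-np.array(w["R"]).T@w["t"],bot.current_ee_pos())
```

```text
plate [array([614.6,  58.7]), array([122.8,  99.3]), np.float64(79.0)]
plate [array([611.5,  56.5]), array([121.4,  91.4]), np.float64(78.4)]
 chip [-28. -45.]
 chip [-22.  28.]
 chip [-11.  -4.]
 chip [ 29. -42.]
 chip [28. 36.]
cam [0.5354573  0.32801194 0.46875706] [0.46023759 0.34882003 0.29886177]
```

View pics/s2.png

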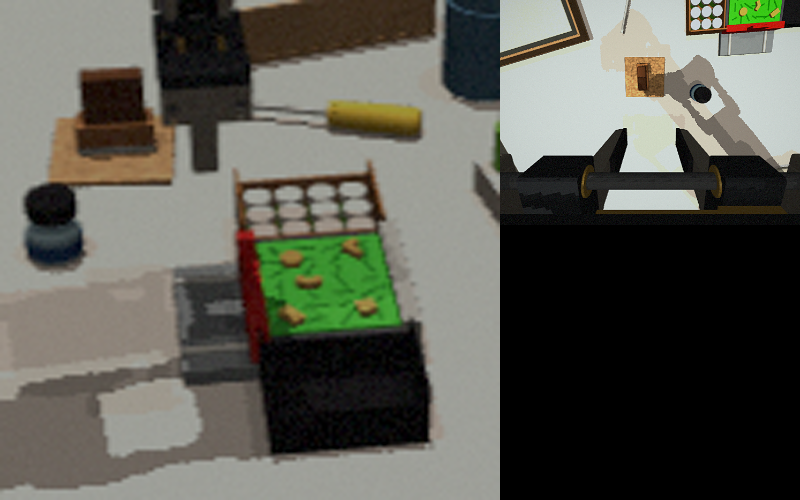

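The jaw now sits flush on the plate with all the chips still on it. In the wrist view the mat is near (270,143) at full resolution, so I'll zoom in on the scraper and measure it.

Run:
```python
from h import *
w=np.load("w.npy",allow_pickle=True).item()
B=(225,100,312,186)
h=cv2.cvtColor(w["pixels"],cv2.COLOR_BGR2HSV)
print("fx",w["fx"],"mat px",[h[120,240],h[165,250]],"handle",h[138,266],h[145,268])
m=mask(w,(5,60,110),(25,255,255),B); print("mat",rect(w,m,.006),m.sum()//255)
for v in (50,70,90):
    d=mask(w,(0,70,0),(25,255,v),(240,105,300,170)); k,l,s,ce=cv2.connectedComponentsWithStats(d)
    for i in range(1,k):
        if s[i,4]>40: print(v,s[i],rect(w,(l==i).astype(np.uint8),.074))
cv2.imwrite("pics/w3.png",cv2.resize(w["pixels"][95:195,215:325],None,fx=6,fy=6,interpolation=cv2.INTER_NEAREST))
```

```text
fx 303.53761701825135 mat px [array([ 16, 150, 199], dtype=uint8), array([ 16, 149, 173], dtype=uint8)] handle [ 11 182  94] [ 11 191  44]
mat [array([508.2, 353.5]), array([109.6, 108.4]), np.float64(75.0)] 3433
50 [257 138  18  31 164] [array([502.4, 358.6]), array([20.9, 38. ]), np.float64(78.2)]
70 [257 122  21  47 474] [array([511.3, 356.2]), array([24. , 58.5]), np.float64(80.9)]
90 [256 119  26  51 677] [array([512.2, 351.5]), array([31.7, 62.6]), np.float64(74.9)]
90 [290 155  10  12  49] [array([484.7, 324.6]), array([11.5, 14.1]), np.float64(16.1)]
```

View pics/w3.png

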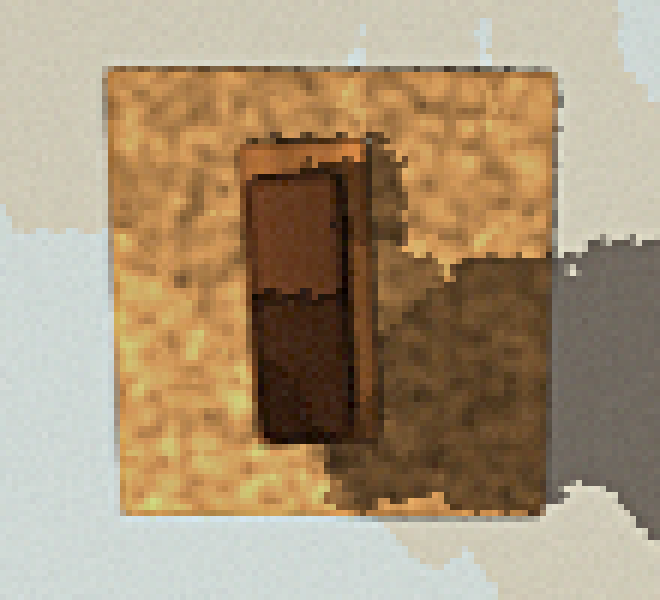

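The handle's top face has crop corners at about (249,177), (335,172), (352,440) and (262,442). I'll turn these into a pose, and also measure the bed's fence and tray from the wrist camera on the way.

Run:
```python
from h import *
w=np.load("w.npy",allow_pickle=True).item()
q=np.array([(249,177),(335,172),(352,440),(262,442)])/6-.5+[215,95]
p=ray(w,q,.080)*1000; print(np.round(p,1),p.mean(0)); print([np.linalg.norm(p[i]-p[i-1]) for i in range(4)])
for a,b in ((3,0),(2,1)): print(np.degrees(np.arctan2(*(p[b]-p[a])[::-1])))
s=np.array([(240,142),(368,140),(380,440)])/6-.5+[215,95]; s=ray(w,s,.034)*1000; print("sole top",s,"centre",(s[0]+s[2])/2,np.linalg.norm(s[0]-s[1]),np.linalg.norm(s[2]-s[1]))
```

```text
[[540.6 359.4]
 [536.9 342.1]
 [482.9 353.4]
 [487.4 372.1]] [511.94219028 356.74740363]
[np.float64(54.62958392012854), np.float64(17.720326370287058), np.float64(55.25977177454958), np.float64(19.257733271780143)]
-13.449356418088415
-11.847698147819953
sole top [[549.09700312 362.9367615 ]
 [541.9431192  334.53559206]
 [474.89266609 349.94415996]] centre [511.9948346  356.44046073] 29.288299384636108 68.79816296416861
```

Run:
```python
from h import *
r=Rz(np.radians(-12.8)); S=[.512,.3566]
bot.set_gripper(.5,20)
bot.goto([*S,.13],r); bot.line_to([*S,.044],max_speed=.1)
bot.set_gripper(0.0,40); print(bot.current_opening(),bot.current_grip_force(),bot.current_ee_pos())
bot.line_to([*S,.25],max_speed=.2)
print(bot.current_opening())
bot.goto(W(-.08,0,.30),Rz(YAW))
w=bot.read_camera("wrist"); np.save("w2.npy",w,allow_pickle=True)
cv2.imwrite("pics/w4.png",w["pixels"])
m=mask(w,(45,150,60),(75,255,255),(0,0,560,420)); m=(cv2.morphologyEx(m,cv2.MORPH_OPEN,np.ones((3,3))))
k,l,s,ce=cv2.connectedComponentsWithStats(m); i=1+np.argmax(s[1:,4]); print(s[i],rect(w,(l==i).astype(np.uint8),.038)); print(bot.current_clock())
```

```text
0.21770955910260395 40.00015139579773 [0.51214018 0.35677383 0.0442225 ]
0.21415347935418041
[ 237   80   91   77 5938] [array([613.4,  57. ]), array([121.1,  99.3]), np.float64(78.8)]
16.95
```

View pics/w4.png

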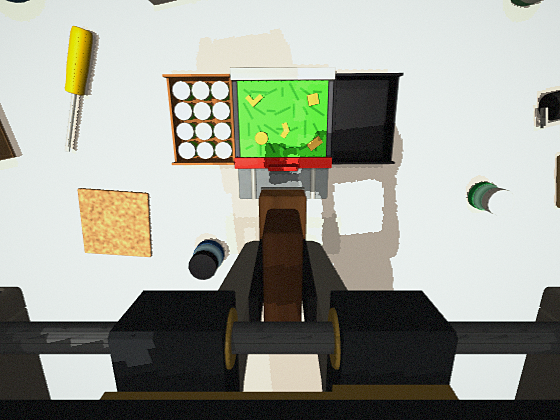

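The wrist view gives a clamped plate centre of (613.4,57.0), which agrees with O. The scraper is held squarely, and the tray on the right is empty. Now I'll sweep the -x half and then the +x half.

```bash
cat > sweep.py <<'E'
from h import *
R=Rz(YAW)
def sweep(x,y0=.066,z=.0768):
    bot.goto(W(x,y0,.13),R)
    bot.line_to(W(x,y0,z),max_speed=.08); print("down",np.round(bot.current_contact_force(),1),bot.current_ee_pos()[2])
    bot.line_to(W(x,-.03,z),max_speed=.07); print("mid",np.round(bot.current_contact_force(),1))
    bot.line_to(W(x,-.088,z),max_speed=.07); print("end",np.round(bot.current_contact_force(),1))
    bot.line_to(W(x,-.088,.15),max_speed=.2)
def look(n):
    bot.goto(W(-.08,0,.30),R)
    w=bot.read_camera("wrist")
    cv2.imwrite(n,cv2.resize(w["pixels"][60:180,150:420],None,fx=2.9,fy=2.9,interpolation=cv2.INTER_CUBIC))
    m=mask(w,(45,150,60),(75,255,255),(232,60,340,175)); print("plate",rect(w,cv2.morphologyEx(m,cv2.MORPH_OPEN,np.ones((3,3))),.038))
E
python3 - <<'E'
from sweep import *
sweep(-.0125); sweep(.012); look("pics/w5.png"); print(bot.current_clock(),bot.current_opening())
E
```

```text
down [ 0.5  0.2 -1.3] 0.07618074617305066
mid [ 0.6 -0.3 -3.5]
end [-0.1 -0.5 -2.8]
down [ 0.1 -0.4 -2.2] 0.07626862297036933
mid [ 0.2 -1.6 -1.8]
end [ 0.1 -0.  -3.1]
plate [array([612.8,  56.8]), array([120.9, 100.1]), np.float64(79.2)]
26.95 0.21589024853220573
```

View pics/w5.png

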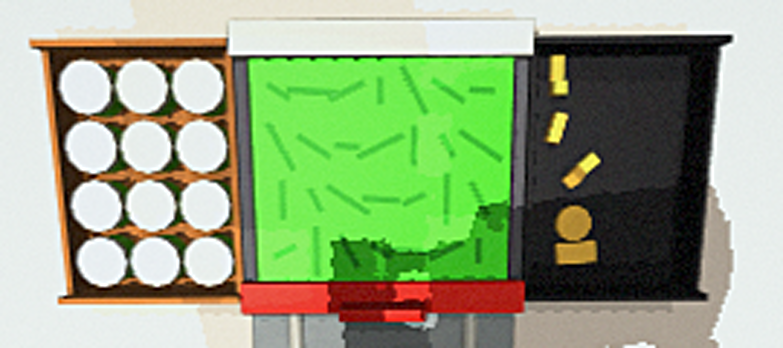

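The plate is clear and all five chips are in the tray (crop columns 550-600), with the plate still nipped. Next I'll put the scraper back on the mat.

Run:
```python
from h import *
r=Rz(np.radians(-12.8)); S=[.510,.355]
bot.goto([*S,.16],r); bot.line_to([*S,.060],max_speed=.12); 
z=.060
while z>.042:
    z-=.001 if z<.047 else .004
    bot.line_to([*S,z],max_speed=.03)
    f=bot.current_contact_force()[2]
    if f>3: break
print(z,f,bot.current_ee_pos())
bot.set_gripper(.5,20); bot.hold(.3)
bot.line_to([*S,.2],max_speed=.15); bot.goto([.40,.30,.35],r)
c=bot.read_camera("scene");w=bot.read_camera("wrist"); bot.hold(.3)
o=np.zeros((430,800,3),np.uint8); o[:,:400]=cv2.resize(c["pixels"][140:280,220:450],(400,430)); o[:300,400:]=cv2.resize(w["pixels"],(400,300)); cv2.imwrite("pics/f6.png",o)
print(bot.current_clock(),bot.current_contact_force())
```

```text
0.04299999999999998 5.8321958490012555 [0.51045238 0.3551095  0.04408783]
33.775 [ 0.69639286 -0.2826286  -0.85675794]
```

View pics/f6.png

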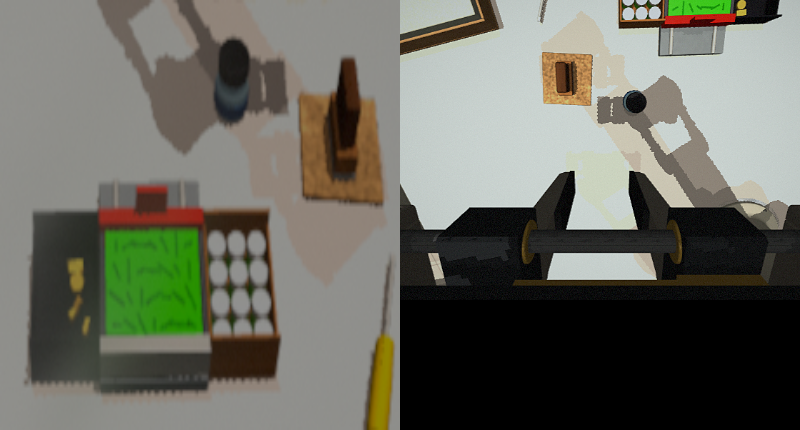

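The scraper stands upright on the mat, the chips are in the tray, the jaw is shut and the arm is clear, so I'm handing the job in.

```bash
python3 -c "
from workcell import bot
print(bot.job_done())"
```

```text
the job is handed in; nothing more can be done
None
```

I handed the job in at about 34 s; no verdict came back. The last pictures show the plate clamped, all five chips in the tray and the scraper upright on its mat. The nearby jar was not disturbed; I did not re-measure the other bystanders.

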